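Twist the clean-out cup home in the duct boot

ROBOT

A 6-joint arm with a two-finger parallel gripper is mounted at the origin on the work surface. World frame = base frame: x ahead of the robot, y to its left, z up, the work surface at z = 0. Lengths are in mm, angles in rad, forces in N, time in s.
With the tool pointing down it reaches from about 275 to 750 mm from the base axis. Payload 10.2 kg.
Tool frame: the origin (TCP) lies at the very end of the fingers, on their centre line; the grasp point (between the pads) lies 19 mm behind it; z points along the fingers, y is the direction in which the jaws open and shut (so a half turn about z gives the same grasp; the last joint's range is limited). The gripper opens to 85 mm and grips with 20 to 120 N. Pads are 22 mm wide; open, the fingers measure 114 mm over their backs; the gripper's body (76 mm by 85 mm) begins 54 mm behind the grasp point. The pads swing forward as they close: fully open they stand 13 mm farther back than shut.
Start: joints at [-1.553, 0.313, 1.498, -0, 1.331, -0.223], TCP at [125.188, -509.862, 231.294] pointing down, gripper open.
Joint ranges: [-2.94, 2.94], [-0.97, 2.17], [0.19, 2.56], [-1.23, 4.37], [0.02, 3.11], [-2.88, 2.88]. Speed limits (rad/s): [2.39, 2.39, 3.01, 3.14, 3.14, 3.14].

INTERFACE

Orientations are given as a unit quaternion [w, x, y, z].
In Python, from rig import ctrl, eyes, order gives the robot as it stands.
- The arm moves only by the tool move_arm, never from a script. Its argument "deltas" is a list of rows, each a list of 6 numbers: the shift along the tool's x, y, z in cm, then the turn, a rotation vector about the tool's x, y, z in degrees. A call has exactly 10 rows; each row shifts and turns the commanded pose from where the row before left it, along the tool's axes as they then stand; what a row does not reach is not made up. A row lasts 1/10 s, in which the tool goes at most 50 mm and 8.59 degrees, less where a joint would pass 70% of its speed; a pose out of reach is approached as far as the arm can. A call is refused whole if a number of a shift passes 5 or a number of a turn 8.59, either way. A call with a gripper value outside its range is refused whole. "grip" is the finger opening in cm, from 0 to 8.54, set as the call begins (left out, the last holds). The fingers move at their own pace and stop on an object; "newtons" is the grip in N (left out, the last holds). Time passes only in rows, so rows that do not move let the fingers close, or fill a call up. It gives the time, the measured TCP pose, the force and the opening at its end, in the units of the state.
- ctrl.sense(): the state, without advancing time (a new reading comes with each control period).
- eyes.capture(name): name is "scene" or "top"; returns the picture (400x640x3 uint8, blue, green, red); there is no depth.
- eyes.camera_params(name): a dict with "K" (3x3 intrinsics, pixels), "k1" (the pictures are not rectified: a ray, as slopes to the right and down, at radius r is drawn at 1 + k1 r^2 times it, then the intrinsics apply), "camera_from_world" (4x4, takes a point from world to camera coordinates). Camera axes: x right, y down, z forward; pixel columns grow to the right and rows downward; lengths in mm; the calibration is good to about 2 mm. A picture is of the moment at which its call begins. camera_params takes no time and is no camera call.
- order.finish_job(): hands the job in, once; it reports no verdict.
The state is a dict: "time_s": time; "joints": joint angles; "dq": joint speeds; "tau": joint torques, N m; "eef_pos": TCP position; "ee_rot": TCP orientation; "force": force on the tool from outside, world axes, zero at the start; "wrist_torque": the same for the moment, N m; "grip_width": opening from 0.0 (shut) to 1.0 (fully open).
Only numpy, scipy, OpenCV 4.12 (cv2) and the standard library are available. Lean on these libraries where they do the work, as an engineer would, in place of code of your own. Each camera call takes 0.05 s, during which the arm holds its last target.

TASK

Take the middle-sized of the three galvanised cups by its handle bar and start it in the round collar of the duct boot with the bar about 60 degrees out of line with the boot's long side. Once the rubber strips grip it, twist the bar into line with the long side while pressing the cup down, most of the turn before it bottoms out, until it is fully home with its bead on the collar's rim, then let go. Leave the other two cups where they stand.

Things in the scene. Friction and masses are not known exactly. Their poses are not given: they have to be found in the camera images.
- cup: Cup to fit, the middle-sized of three: open galvanised cup, 0.22 kg. Body 58 mm across; foot tapers from 46 mm at the underside to 54 at 5 mm and 58 at 14 mm up; bead 74 mm across, 44 to 49 mm up. Level black handle bar over the axis, 62 x 14 mm, 16 tall, centre 80 mm up, a leg at each end, free below. Origin: centre of underside; z up, x along the bar (a half turn looks alike).
- boot: Fixed box 180 (x) x 120 x 50 mm, collar on top: bore 66, outside 72, rim 110 mm up. 4 sprung rubber strips in the bore, 2-34 mm down, leave 55 mm: they touch the cup's foot 8 mm down, grip fully by 18; a push meets up to 20 N there, then 6-10, far less if turning (either way). Home = bead on rim, cup origin 66 mm above boot origin. Origin: underside centre, under the bore; z up, x the long side.
- wide_cup: Bystander of the same make, too wide for the collar: body 90 mm, rim 100 mm across, 49 mm tall to the rim, 88 mm to the top of its black bar (88 mm long). Origin: centre of the underside, z up. Not to be disturbed.
- slim_cup: Bystander of the same make, too slim for the collar: body 40 mm, rim 50 mm across, 49 mm tall to the rim, 88 mm to the top of its black bar (38 mm long). Origin: centre of the underside, z up. Not to be disturbed.

How it is judged (in metres and radians):
On the way, in this order (a step that is already met when the one before it is completed fails the run):
1. the cup is 12 to 32 mm down in the collar, its bar still over 30 degrees out of line (z of cup in the frame of boot between 0.078 and 0.098 m and horizontal distance between cup and boot below 0.006 m and angle between the x axis of cup and the x axis of boot, either way round above 0.52 rad), for 0.05 s.
2. the bar is twisted to within 23 degrees of the long side while the cup is 3 mm or more short of home (z of cup in the frame of boot between 0.069 and 0.098 m and horizontal distance between cup and boot below 0.006 m and angle between the x axis of cup and the x axis of boot, either way round below 0.4 rad), for 0.05 s.
At the end, for the whole second after the job is handed in: The cup stands upright in the collar (within 5 degrees and 6 mm of the collar's axis), fully home with its bead on the rim (within 3 mm), its handle bar within 15 degrees of the boot's long side, released and at rest (z of cup in the frame of boot between 0.062 and 0.069 m and horizontal distance between cup and boot below 0.006 m and angle between cup's own z axis and vertical below 0.09 rad and angle between the x axis of cup and the x axis of boot, either way round below 0.26 rad and linear speed of cup below 0.02 m/s); the robot touches nothing.
It fails at once if the wide cup is shifted by more than 30 mm (distance of wide_cup from where it was at the start of the episode above 0.03 m).
It fails at once if the slim cup is shifted by more than 30 mm (distance of slim_cup from where it was at the start of the episode above 0.03 m).
It also fails if it takes over 46 s, if anything falls off the work surface, if the arm or the gripper's body presses on something with over 40 N, if the wrist force passes 120 N, or if a joint passes its speed limit or range.

## Working session

There is one attempt and no reset: what is moved stays moved. The work goes in short steps, Python scripts to look and compute and a tool call to move; the robot and the scene stay as the last step left them, time stands still between calls to the robot, and variables do not carry over. Pictures are saved under pics/ and viewed, and the job is handed in when it is done.

Besides the shell and the picture viewer there is one more tool, called as name(argument=value, ...) on one line, values as JSON. move_arm: Moves the arm, as the interface text tells. Its arguments: {"type":"object","properties":{"deltas":{"type":"array"},"grip":{"type":"number"},"newtons":{"type":"number"}},"required":["deltas"]}

```bash
mkdir -p pics; ls
python3 - <<'E'
from rig import ctrl, eyes, order
import cv2
for n in ("scene","top"):
    im=eyes.capture(n); cv2.imwrite(f"pics/{n}0.png",im)
    p=eyes.camera_params(n); print(n,p)
print(ctrl.sense())
E
```

```text
pics
scene {'K': array([[388.9524843 ,   0.        , 317.45485377],
       [  0.        , 388.9524843 , 201.49430127],
       [  0.        ,   0.        ,   1.        ]]), 'k1': -0.005380678157635852, 'camera_from_world': array([[-2.59446894e-01,  9.65654637e-01,  1.40865360e-02,
         1.51990871e+02],
       [ 7.09095318e-01,  2.00377711e-01, -6.76041864e-01,
        -3.46017823e+02],
       [-6.55645589e-01, -1.65408265e-01, -7.36728557e-01,
         1.03935144e+03],
       [ 0.00000000e+00,  0.00000000e+00,  0.00000000e+00,
         1.00000000e+00]])}
top {'K': array([[515.31804651,   0.        , 318.81552536],
       [  0.        , 515.31804651, 186.31970563],
       [  0.        ,   0.        ,   1.        ]]), 'k1': -0.0024300431547126756, 'camera_from_world': array([[ 1.95493695e-02, -9.99760209e-01,  9.86640404e-03,
        -5.24436208e+01],
       [-9.82133383e-01, -2.10502039e-02, -1.87005101e-01,
         5.20568202e+02],
       [ 1.87167949e-01, -6.03429296e-03, -9.82309394e-01,
         8.11069966e+02],
       [ 0.00000000e+00,  0.00000000e+00,  0.00000000e+00,
         1.00000000e+00]])}
{'time_s': 0.1, 'joints': array([-1.55340847e+00,  3.13385419e-01,  1.49832413e+00, -3.52331029e-06,
        1.33100912e+00, -2.23408139e-01]), 'dq': array([ 0.00109655, -0.00047654, -0.00159076, -0.00186039, -0.00043467,
        0.00181861]), 'tau': array([ 2.93162040e-03, -4.12901402e+01, -2.60141283e+01, -1.53627939e-04,
        2.99533815e-03,  2.25453482e-05]), 'eef_pos': array([ 125.17902708, -509.63298429,  230.81063991]), 'ee_rot': array([-5.60199808e-04,  9.92760704e-01,  1.20107730e-01,  5.61911066e-05]), 'force': array([0.24921619, 0.32581259, 0.74420388]), 'wrist_torque': array([ 0.00409347, -0.01018761, -0.01201822]), 'grip_width': 0.9981463301186307}
```

View pics/scene0.png

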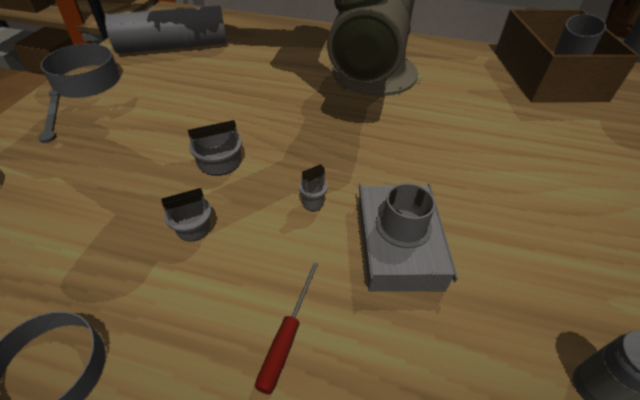

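View pics/top0.png

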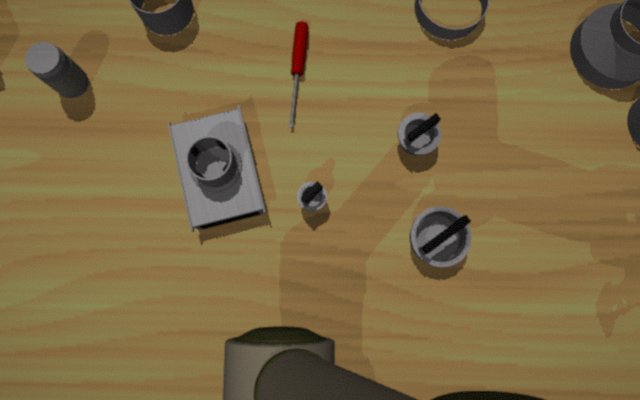

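The top view shows the boot at about (215,167), the slim cup at (313,196), the middle cup at (420,133) and the wide cup at (441,236). I'll zoom in for measurements.

Run:
```python
import cv2,numpy as np
t=cv2.imread("pics/top0.png"); s=cv2.imread("pics/scene0.png")
a=t[95:175,380:460]; b=t[95:245,160:280]
cv2.imwrite("pics/za.png",cv2.convertScaleAbs(cv2.resize(a,None,fx=7,fy=7,interpolation=3),alpha=1.8))
cv2.imwrite("pics/zb.png",cv2.convertScaleAbs(cv2.resize(b,None,fx=4,fy=4,interpolation=3),alpha=1.5))
c=s[175:250,150:230]; d=s[170:300,345:470]
cv2.imwrite("pics/zc.png",cv2.convertScaleAbs(cv2.resize(c,None,fx=7,fy=7,interpolation=3),alpha=2))
cv2.imwrite("pics/zd.png",cv2.convertScaleAbs(cv2.resize(d,None,fx=4,fy=4,interpolation=3),alpha=1.5))
```

```text
(no output)
```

View pics/za.png

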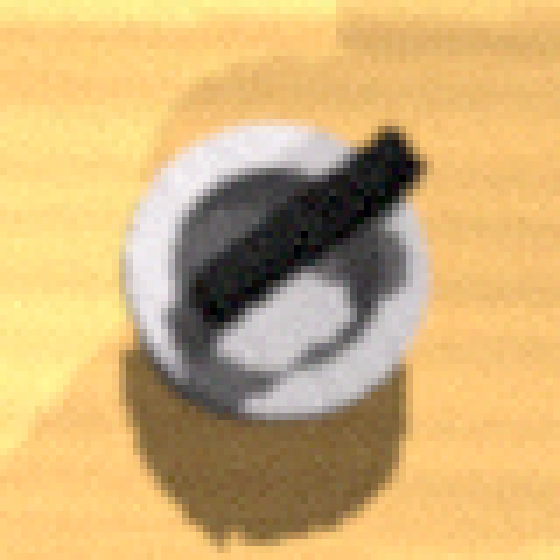

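View pics/zb.png

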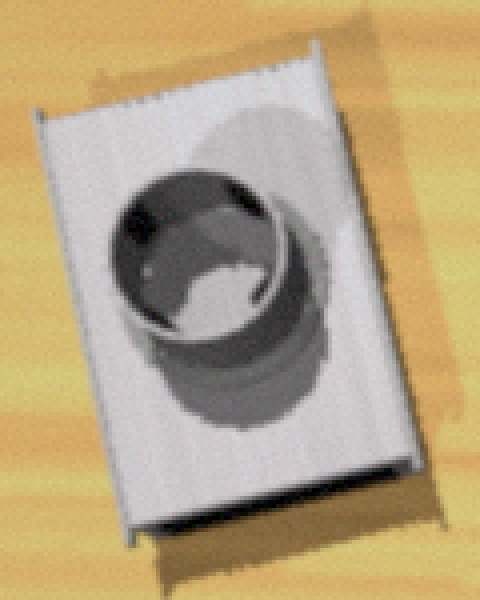

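View pics/zc.png

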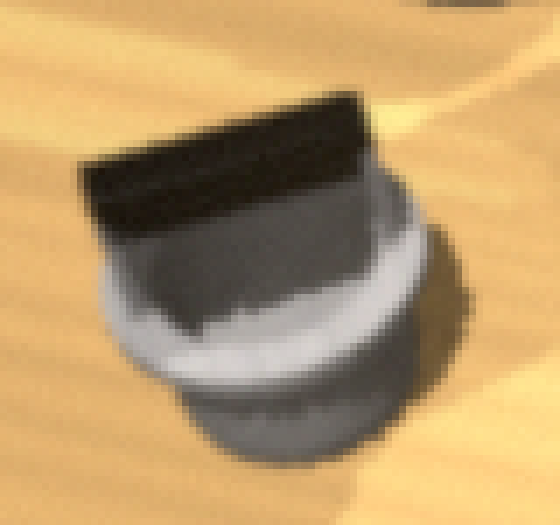

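View pics/zd.png

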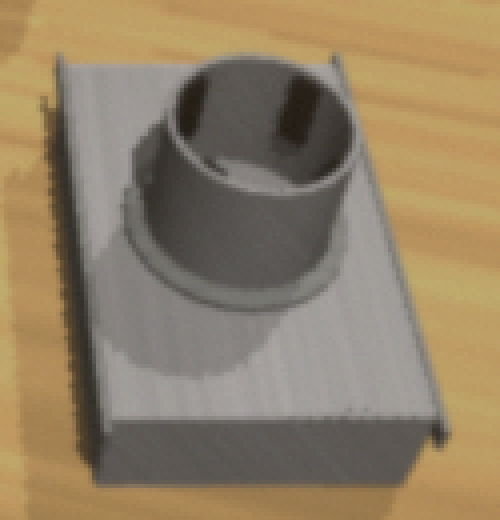

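```bash
cat > h.py <<'E'
import numpy as np,cv2
from rig import eyes
from scipy.optimize import least_squares, minimize
P={n:eyes.camera_params(n) for n in("scene","top")}
def proj(n,X):
    p=P[n];X=np.atleast_2d(X);T=p["camera_from_world"]
    c=X@T[:3,:3].T+T[:3,3];s=c[:,:2]/c[:,2:];r2=(s**2).sum(1)
    s=s*(1+p["k1"]*r2)[:,None];K=p["K"]
    return s*[K[0,0],K[1,1]]+K[:2,2]
def unproj(n,uv,z):
    f=lambda q:proj(n,[q[0],q[1],z])[0]-uv
    return least_squares(f,[400,0]).x
th=np.linspace(0,2*np.pi,120)
def circ(c,r,z): return np.c_[c[0]+r*np.cos(th),c[1]+r*np.sin(th),th*0+z]
def ext(u): return np.array([u[:,0].min(),u[:,0].max(),u[:,1].min(),u[:,1].max()])
def box(x,y,a,L,W,z0,z1):
    R=np.array([[np.cos(a),-np.sin(a)],[np.sin(a),np.cos(a)]])
    return np.array([[*(R@[i*L/2,j*W/2]+[x,y]),z] for i in(-1,1) for j in(-1,1) for z in(z0,z1)])
def barmask(im,roi):
    x0,y0,x1,y1=roi;m=np.zeros(im.shape[:2],np.uint8)
    m[y0:y1,x0:x1]=(im[y0:y1,x0:x1].max(2)<38)
    n,l,st,_=cv2.connectedComponentsWithStats(m)
    k=1+np.argmax(st[1:,4]);return (l==k).astype(np.uint8)
def barfit(masks,x0,z0=72,z1=88):
    # masks {cam:mask}; soft IoU with 8x supersampled hull
    def cost(q):
        c=0
        for n,m in masks.items():
            h=cv2.convexHull(proj(n,box(q[0],q[1],q[2],62,14,z0+0*0,z1)).astype(np.float32))[:,0]
            ys,xs=np.nonzero(m);ox,oy=xs.min()-8,ys.min()-8;w=xs.max()+8-ox;hh=ys.max()+8-oy
            big=np.zeros((hh*8,w*8),np.float32)
            cv2.fillConvexPoly(big,np.round(((h-[ox,oy]+.5)*8-.5)).astype(int),1)
            s=cv2.resize(big,(w,hh),interpolation=cv2.INTER_AREA)
            c+=np.abs(s-m[oy:oy+hh,ox:ox+w]).sum()/m.sum()
        return c
    best=None
    for da in(-.1,0,.1):
        r=minimize(cost,np.array(x0)+[0,0,da],method="Nelder-Mead",options=dict(initial_simplex=np.array(x0)+[0,0,da]+np.array([[0,0,0],[5,0,0],[0,5,0],[0,0,.15]]),xatol=.02,fatol=1e-4))
        if best is None or r.fun<best.fun:best=r
    return best.x,best.fun
E
python3 - <<'E'
from h import *
t=cv2.imread("pics/top0.png"); s=cv2.imread("pics/scene0.png")
Z=lambda v,f,o:(np.array(v)+.5)/f-.5+o
mt=barmask(t,(395,105,450,160)); ms=barmask(s,(155,180,212,215))
print(mt.sum(),ms.sum())
g=unproj("top",[423,129],80);print("guess",g)
d=unproj("top",[438,116],88)-unproj("top",[407,138],88);a=np.arctan2(d[1],d[0])
for k,m in(("both",{"top":mt,"scene":ms}),("top",{"top":mt}),("scene",{"scene":ms})):
    x,f=barfit(m,[*g,a]);print(k,x,np.degrees(x[2]),f)
# bead extents
bt=np.r_[Z([122,430],7,380),Z([120,418],7,95)]
def fb(q): return ext(np.r_[proj("top",circ(q,37,44)),proj("top",circ(q,37,49))])-bt
r=least_squares(fb,g,diff_step=1e-4);print("bead top",r.x,r.fun)
bs=np.r_[Z([100,430],7,150)]
ct=np.r_[Z([109,287],4,160),Z([169,343],4,95)]
cs=np.r_[Z([165,358],4,345),Z([55,195],4,170)]
f1=lambda q:ext(proj("top",circ(q,36,110)))-ct
f2=lambda q:ext(proj("scene",circ(q,36,110)))-cs
g0=unproj("top",[210,160],110)
for f in(f1,f2,lambda q:np.r_[f1(q),f2(q)]):
    r=least_squares(f,g0,diff_step=1e-4);print("collar",r.x,r.fun)
for e in(((45,120),(130,530)),((322,60),(415,460))):
    p=[unproj("top",[Z(u,4,160),Z(v,4,95)],50) for u,v in e];d=p[0]-p[1];print("edge",p,np.degrees(np.arctan2(d[1],d[0])))
for e in(((60,70),(105,425)),((338,65),(440,430))):
    p=[unproj("scene",[Z(u,4,345),Z(v,4,170)],50) for u,v in e];d=p[0]-p[1];print("edge s",p,np.degrees(np.arctan2(d[1],d[0])))
for n,uv in(("slim",(313,196)),("wide",(441,236))):print(n,unproj("top",uv,49))
E
```

```text
366 595
guess [ 615.49694577 -211.3335492 ]
both [ 617.63560374 -210.09003351   -0.91522953] -52.438789597383256 0.5901020859163337
top [ 616.73920451 -209.94596037   -0.93660812] -53.66369211787443 0.2920508879781421
scene [ 618.87733314 -209.70049922   -0.86114023] -49.339700710106676 0.2580357142857143
bead top [ 618.88961944 -211.42682578] [ 0.13855707 -0.13807105  0.06671598 -0.06272578]
collar [550.69183901 130.84648594] [-0.84243064  0.84466908 -0.66078696  0.62474507]
collar [552.86054814 130.83653791] [-0.51329421  0.50978355 -0.49990541  0.36671557]
collar [551.51501633 130.88348352] [-0.83039477  0.84786251 -1.1646578   0.10371884 -0.35058616  0.59885203
 -1.08557293 -0.32764421]
edge [array([622.93360743, 212.1888306 ]), array([448.85218027, 164.63327964])] 15.279255412794065
edge [array([652.36022704,  95.75033927]), array([480.25305872,  49.06681583])] 15.176138200641748
edge s [array([486.75112312,  48.48352682]), array([657.80849447,  97.58280748])] -163.98472142485488
edge s [array([450.45935259, 165.12592139]), array([627.76121867, 213.62178104])] -164.70253820110528
slim [504.9988639  -32.41664818]
wide [ 442.76101036 -244.28972847]
```

```bash
cat > to.py <<'E'
import sys,numpy as np
from rig import ctrl
from scipy.spatial.transform import Rotation as R
# usage: to.py x y z psi : tool-frame delta (cm) and turn (deg, about tool z) with orientation held at present
s=ctrl.sense();p=s["eef_pos"];w,x,y,z=s["ee_rot"];r=R.from_quat([x,y,z,w]);M=r.as_matrix()
psi=np.degrees(np.arctan2(M[1,0],M[0,0]))
print("t",round(s["time_s"],2),"p",p.round(1),"psi",round(psi,2),"tilt",np.degrees(np.arccos(-M[2,2])).round(2),"F",s["force"].round(1),"T",s["wrist_torque"].round(2),"w",round(s["grip_width"]*85.4,1),"j",s["joints"].round(2))
if len(sys.argv)>4:
    t=np.array(list(map(float,sys.argv[1:4])));q=float(sys.argv[4])
    print("delta cm first (now frame)",((M.T@(t-p))/10).round(2))
    G=R.from_euler("x",180,degrees=True);G=R.from_euler("z",q,degrees=True)*G
    print("rotvec",np.degrees((r.inv()*G).as_rotvec()).round(2))
E
python3 to.py 617.5 -210.5 190 127.5
```

```text
t 0.1 p [ 125.2 -509.6  230.8] psi 13.8 tilt 0.06 F [0.2 0.3 0.7] T [ 0.   -0.01 -0.01] w 85.2 j [-1.55  0.31  1.5  -0.    1.33 -0.22]
delta cm first (now frame) [ 54.94 -17.31   4.11]
rotvec [-3.000e-02 -7.000e-02 -1.137e+02]
```

move_arm(deltas=[[4.2,-1.33,0.3,0,0,0],[4.2,-1.33,0.3,0,0,0],[4.2,-1.33,0.3,0,0,0],[4.2,-1.33,0.3,0,0,0],[4.2,-1.33,0.3,0,0,0],[4.2,-1.33,0.3,0,0,0],[4.2,-1.33,0.3,0,0,0],[4.2,-1.33,0.3,0,0,0],[4.2,-1.33,0.3,0,0,0],[4.2,-1.33,0.3,0,0,0]])

```text
time_s: 1.1
eef_pos: [502.7, -279.2, 200.9]
ee_rot: [-0.0, 0.993, 0.12, -0.0]
force: [-0.0, -1.2, 1.2]
grip_width: 1.0
```

```bash
python3 to.py 617.5 -210.5 190 127.5
```

```text
t 1.1 p [ 502.7 -279.2  200.9] psi 13.8 tilt 0.03 F [-0.  -1.2  1.2] T [-0.03  0.01  0.  ] w 85.4 j [-0.71  0.45  1.39 -0.    1.31  0.62]
delta cm first (now frame) [12.79 -3.93  1.09]
rotvec [-4.000e-02 -1.000e-02 -1.137e+02]
```

move_arm(deltas=[[4.2,-1.3,0.4,0,0,0],[4.2,-1.3,0.4,0,0,0],[4.3,-1.3,0.3,0,0,0],[0,0,0,0,0,-8.5],[0,0,0,0,0,-8.5],[0,0,0,0,0,-8.5],[0,0,0,0,0,-8.5],[0,0,0,0,0,-8.5],[0,0,0,0,0,-8.5],[0,0,0,0,0,-8.5]])

```text
time_s: 2.1
eef_pos: [615.2, -212.3, 189.8]
ee_rot: [-0.0, 0.8, 0.599, -0.0]
force: [-0.0, -0.0, 1.4]
grip_width: 1.0
```

move_arm(deltas=[[0,0,0.5,0,0,-8.5],[0,0,0.5,0,0,-8.5],[0,0,0.5,0,0,-8.5],[0,0,0.5,0,0,-8.5],[0,0,0.5,0,0,-8.5],[0,0,0.5,0,0,-8.5],[0,0,0.5,0,0,-3.2],[0,0,0.5,0,0,0],[0,0,0,0,0,0],[0,0,0,0,0,0]])

```text
time_s: 3.1
eef_pos: [615.4, -212.4, 150.2]
ee_rot: [-0.0, 0.443, 0.897, 0.0]
force: [-0.4, 0.6, 0.5]
grip_width: 1.003
```

```bash
python3 to.py 617.5 -210.5 62 127.5
python3 - <<'E'
from rig import eyes
import cv2
cv2.imwrite("pics/s1.png",eyes.capture("scene"))
E
```

```text
t 3.1 p [ 615.4 -212.4  150.2] psi 127.42 tilt 0.01 F [-0.4  0.6  0.5] T [-0.02 -0.01 -0.01] w 85.7 j [-0.51  0.66  1.18 -0.    1.3  -1.17]
delta cm first (now frame) [0.02 0.28 8.82]
rotvec [-0.01 -0.01 -0.08]
```

View pics/s1.png

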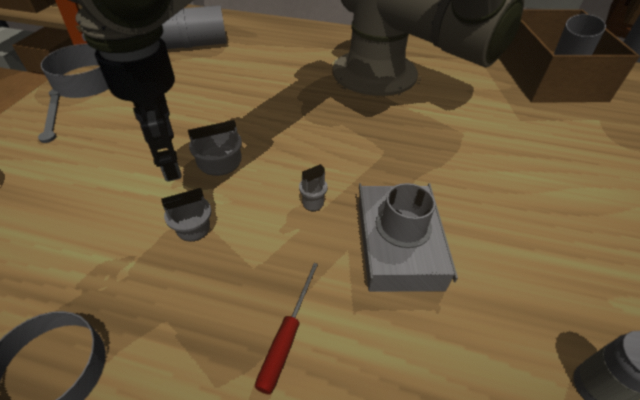

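move_arm(deltas=[[0,0.28,1.5,0,0,0],[0,0,1.5,0,0,0],[0,0,1.5,0,0,0],[0,0,1.5,0,0,0],[0,0,1.5,0,0,0],[0,0,1.3,0,0,0],[0,0,0,0,0,0],[0,0,0,0,0,0],[0,0,0,0,0,0],[0,0,0,0,0,0]])

```text
time_s: 4.15
eef_pos: [618.0, -210.9, 63.1]
ee_rot: [0.001, 0.442, 0.897, -0.0]
force: [-0.4, -0.7, -0.3]
grip_width: 1.0
```

move_arm(deltas=[[0,0,0,0,0,0],[0,0,0,0,0,0],[0,0,0,0,0,0],[0,0,0,0,0,0],[0,0,0,0,0,0],[0,0,0,0,0,0],[0,0,0,0,0,0],[0,0,0,0,0,0],[0,0,0,0,0,0],[0,0,0,0,0,0]], grip=0, newtons=100)

```text
time_s: 5.15
eef_pos: [617.7, -210.8, 62.5]
ee_rot: [0.0, 0.442, 0.897, -0.0]
force: [-0.4, -0.7, 3.6]
grip_width: 0.145
```

```bash
python3 to.py 617.5 -210.5 62 127.5
python3 - <<'E'
from rig import eyes
import cv2
a=eyes.capture("scene");b=eyes.capture("top");cv2.imwrite("pics/s2.png",a);cv2.imwrite("pics/t2.png",b)
cv2.imwrite("pics/s2z.png",cv2.convertScaleAbs(cv2.resize(a[120:260,100:260],None,fx=4,fy=4,interpolation=3),alpha=1.8))
E
```

```text
t 5.15 p [ 617.7 -210.8   62.5] psi 127.5 tilt 0.02 F [-0.4 -0.7  3.6] T [-0.05  0.13  0.02] w 12.4 j [-0.51  0.75  1.26 -0.    1.13 -1.16]
delta cm first (now frame) [0.03 0.   0.05]
rotvec [ 0.01  0.02 -0.  ]
```

View pics/s2z.png

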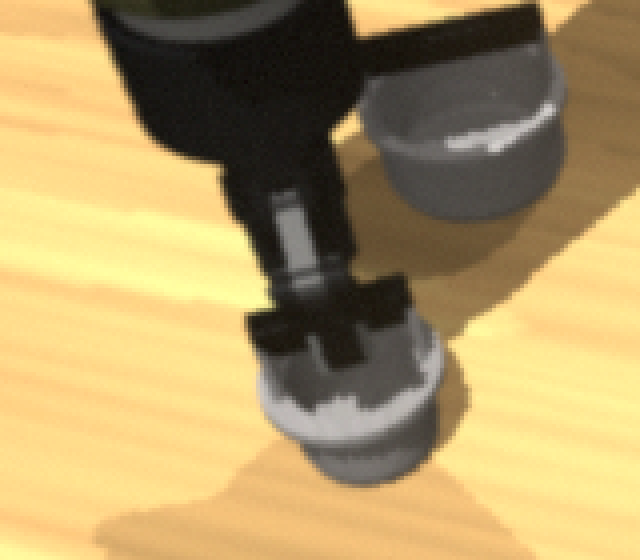

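move_arm(deltas=[[0,0,-0.5,0,0,0],[0,0,-1.5,0,0,0],[0,0,-2,0,0,0],[0,0,-2,0,0,0],[0,0,-2,0,0,0],[0,0,-2,0,0,0],[0,0,-2,0,0,0],[0,0,-2,0,0,0],[0,0,0,0,0,0],[0,0,0,0,0,0]])

```text
time_s: 6.25
eef_pos: [617.5, -210.5, 202.1]
ee_rot: [-0.0, 0.442, 0.897, 0.0]
force: [1.3, 0.5, -3.4]
grip_width: 0.142
```

move_arm(deltas=[[1.6,0.8,0,0,0,0],[3.3,1.6,0,0,0,0],[3.7,1.8,0,0,0,0],[4,2,0,0,0,0],[4,2,0,0,0,0],[4,2,0,0,0,0],[4,2,0,0,0,0],[3.4,1.7,0,0,0,0],[2.3,1.2,0,0,0,0],[0.8,0.4,0,0,0,0]])

```text
time_s: 7.25
eef_pos: [550.1, 132.7, 201.2]
ee_rot: [-0.001, 0.441, 0.897, -0.0]
force: [-0.3, -0.5, -2.8]
grip_width: 0.142
```

move_arm(deltas=[[0,0,0,0,0,-3.7],[0,0,0,0,0,-3.8],[0,0,0,0,0,0],[0,0,0,0,0,0],[0,0,0,0,0,0],[0,0,0,0,0,0],[0,0,0,0,0,0],[0,0,0,0,0,0],[0,0,0,0,0,0],[0,0,0,0,0,0]])

```text
time_s: 8.25
eef_pos: [551.3, 130.4, 202.3]
ee_rot: [0.0, 0.383, 0.924, 0.0]
force: [0.2, -0.7, -2.1]
grip_width: 0.144
```

```bash
python3 to.py 551.4 131 200 135
python3 - <<'E'
from rig import eyes
import cv2
a=eyes.capture("scene");b=eyes.capture("top");cv2.imwrite("pics/s3.png",a);cv2.imwrite("pics/t3.png",b)
cv2.imwrite("pics/s3z.png",cv2.convertScaleAbs(cv2.resize(a[60:260,310:480],None,fx=3,fy=3,interpolation=3),alpha=1.8))
cv2.imwrite("pics/t3z.png",cv2.convertScaleAbs(cv2.resize(b[80:240,140:300],None,fx=3,fy=3,interpolation=3),alpha=1.8))
E
```

```text
t 8.25 p [551.3 130.4 202.3] psi 134.99 tilt 0.0 F [ 0.2 -0.7 -2.1] T [ 0.   -0.04 -0.02] w 12.3 j [ 0.03  0.43  1.41 -0.    1.3  -0.76]
delta cm first (now frame) [0.03 0.05 0.23]
rotvec [ 0.    0.   -0.01]
```

View pics/s3z.png

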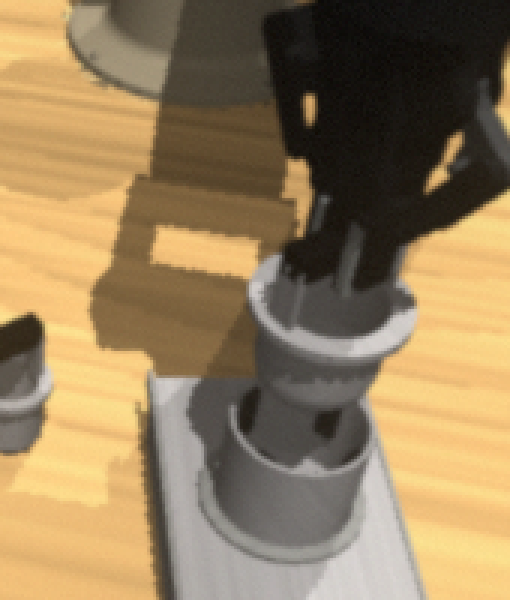

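View pics/t3z.png

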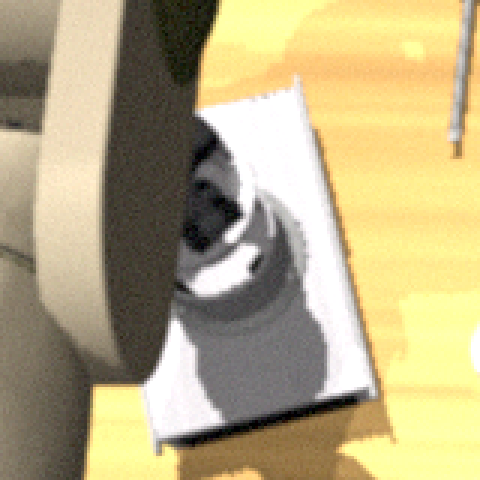

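```bash
cat > bead.py <<'E'
from h import *
Z=lambda v,f,o:(np.array(v)+.5)/f-.5+o
def fit(L,Rr,B,f,ox,oy,z):
    t=np.array([*Z([L,Rr],f,ox),Z(B,f,oy)])
    def g(q):
        e=ext(np.r_[proj("scene",circ(q,37,z+44)),proj("scene",circ(q,37,z+49))]);return e[[0,1,3]]-t
    r=least_squares(g,[551,131],diff_step=1e-4);return r.x,r.fun
E
python3 - <<'E'
from bead import *
print(fit(248,415,358,3,310,60,139.8))
# cup at table in scene0
print(fit(100,430,388,7,150,175,0))
s=cv2.imread("pics/s3.png")
for c,col in(((551.3,130.4),(0,0,255)),((552.5,131),(0,255,0))):
  for z,r in((139.8+44,37),(139.8+49,37),(139.8+14,29),(139.8,23),):
    for u in proj("scene",circ(c,r,z)):
        pass
big=cv2.convertScaleAbs(cv2.resize(s[60:260,310:480],None,fx=3.4,fy=3.0,interpolation=3),alpha=1.8)
f=4
big=cv2.convertScaleAbs(cv2.resize(s[110:250,345:470],None,fx=f,fy=f,interpolation=3),alpha=1.8)
def draw(c,z,r,col):
    u=((proj("scene",circ(c,r,z))-[345,110]+.5)*f-.5).round().astype(int)
    cv2.polylines(big,[u],True,col,1)
c=(551.3,130.4)
for z,r in((44,37),(49,37),(14,29),(0,23)):draw(c,139.8+z,r,(0,0,255))
draw((552.0,130.9),110,36,(0,255,0));draw((552.0,130.9),110,33,(0,255,0))
cv2.imwrite("pics/ov3.png",big)
E
```

```text
(array([547.41743404, 129.28696001]), array([-0.49276569,  0.48353568, -0.06649204]))
(array([ 615.14641519, -212.98682641]), array([ 0.00649748, -0.00665823,  0.00065738]))
```

View pics/ov3.png

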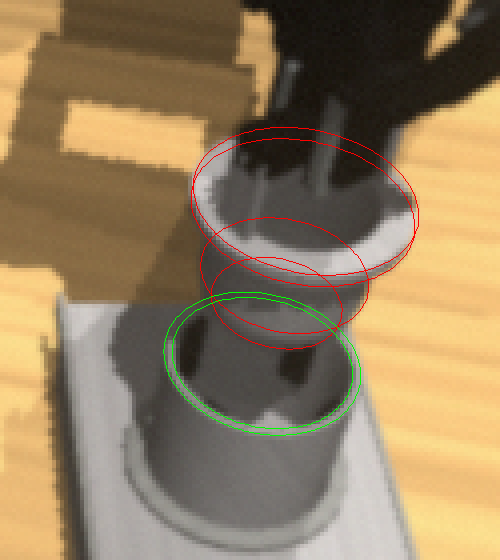

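move_arm(deltas=[[0,0.08,0.8,0,0,0],[0,0,0.9,0,0,0],[0,0,0.9,0,0,0],[0,0,0.8,0,0,0],[0,0,0.2,0,0,0],[0,0,0.2,0,0,0],[0,0,0.2,0,0,0],[0,0,0,0,0,0],[0,0,0,0,0,0],[0,0,0,0,0,0]])

```text
time_s: 9.35
eef_pos: [551.9, 131.2, 162.4]
ee_rot: [0.0, 0.383, 0.924, 0.0]
force: [0.1, 3.5, -0.0]
grip_width: 0.142
```

```bash
python3 to.py 551.8 131 150.5 135
python3 - <<'E'
from rig import eyes
import cv2
a=eyes.capture("scene");cv2.imwrite("pics/s4.png",a)
cv2.imwrite("pics/s4z.png",cv2.convertScaleAbs(cv2.resize(a[110:250,345:470],None,fx=4,fy=4,interpolation=3),alpha=1.8))
E
```

```text
t 9.35 p [551.9 131.2 162.4] psi 135.0 tilt 0.03 F [ 0.1  3.5 -0. ] T [0.63 0.21 0.04] w 12.1 j [ 0.03  0.46  1.46  0.    1.21 -0.76]
delta cm first (now frame) [-0.01 -0.02  1.19]
rotvec [ 0.02 -0.01 -0.  ]
```

View pics/s4z.png

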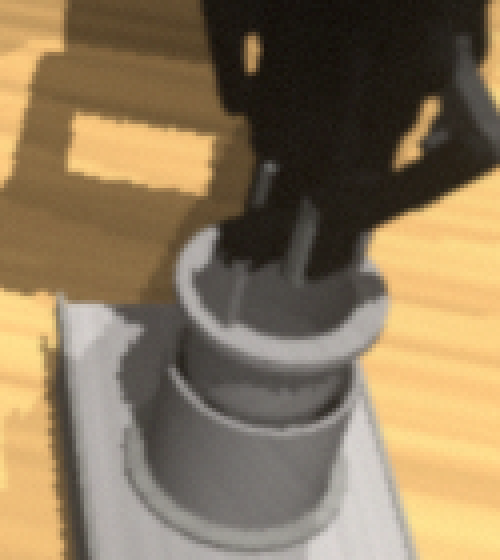

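move_arm(deltas=[[0.07,0.07,0.2,0,0,0],[0,0,0.2,0,0,0],[0,0,0.2,0,0,0],[0,0,0.2,0,0,0],[0,0,0.2,0,0,0],[0,0,0.2,0,0,0],[0,0,0.1,0,0,0],[0,0,0,0,0,0],[0,0,0,0,0,0],[0,0,0,0,0,0]])

```text
time_s: 10.4
eef_pos: [552.3, 131.8, 150.1]
ee_rot: [0.001, 0.383, 0.924, 0.0]
force: [-1.8, 0.5, 6.1]
grip_width: 0.141
```

```bash
python3 to.py 551.8 131 150.5 135
python3 - <<'E'
from rig import eyes
import cv2
a=eyes.capture("scene");cv2.imwrite("pics/s5.png",a)
cv2.imwrite("pics/s5z.png",cv2.convertScaleAbs(cv2.resize(a[110:250,345:470],None,fx=4,fy=4,interpolation=3),alpha=1.8))
E
```

```text
t 10.4 p [552.3 131.8 150.1] psi 134.99 tilt 0.1 F [-1.8  0.5  6.1] T [ 0.18  0.39 -0.01] w 12.0 j [ 0.03  0.48  1.48 -0.    1.18 -0.76]
delta cm first (now frame) [-0.02 -0.09 -0.04]
rotvec [ 0.06  0.09 -0.01]
```

View pics/s5z.png

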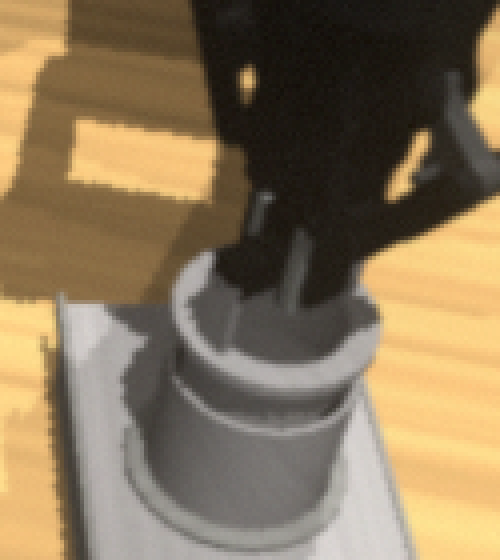

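move_arm(deltas=[[0,0,0.1,0,0,-6],[0,0,0.1,0,0,-6],[0,0,0.1,0,0,-6],[0,0,0.1,0,0,-6],[0,0,0.1,0,0,-6],[0,0,0.1,0,0,-6],[0,0,0.1,0,0,-6],[0,0,0.1,0,0,-6],[0,0,0.1,0,0,-6],[0,0,0.1,0,0,-4]])

```text
time_s: 11.45
eef_pos: [551.9, 131.5, 139.5]
ee_rot: [0.0, -0.115, 0.993, -0.0]
force: [-2.0, -0.3, 4.3]
grip_width: 0.146
```

move_arm(deltas=[[0,0,0,0,0,0],[0,0,0,0,0,0],[0,0,0,0,0,0],[0,0,0,0,0,0],[0,0,0,0,0,0],[0,0,0,0,0,0],[0,0,0,0,0,0],[0,0,0,0,0,0],[0,0,0,0,0,0],[0,0,0,0,0,0]])

```text
time_s: 12.45
eef_pos: [551.9, 131.9, 139.3]
ee_rot: [0.0, -0.113, 0.994, -0.0]
force: [-2.9, -3.7, 4.3]
grip_width: 0.145
```

```bash
python3 to.py 551.8 131 150.5 195.2
python3 - <<'E'
from rig import eyes
import cv2
a=eyes.capture("scene");cv2.imwrite("pics/s6.png",a)
cv2.imwrite("pics/s6z.png",cv2.convertScaleAbs(cv2.resize(a[110:250,345:470],None,fx=4,fy=4,interpolation=3),alpha=2.2))
b=eyes.capture("top");cv2.imwrite("pics/t6.png",b)
cv2.imwrite("pics/t6z.png",cv2.convertScaleAbs(cv2.resize(b[80:240,140:300],None,fx=3,fy=3,interpolation=3),alpha=2.2))
E
```

```text
t 12.45 p [551.9 131.9 139.3] psi -167.01 tilt 0.01 F [-2.9 -3.7  4.3] T [-0.64  0.44  0.03] w 12.4 j [ 0.03  0.49  1.49 -0.    1.16 -1.77]
delta cm first (now frame) [ 0.03 -0.09 -1.12]
rotvec [-0.01  0.   -2.21]
```

View pics/s6z.png

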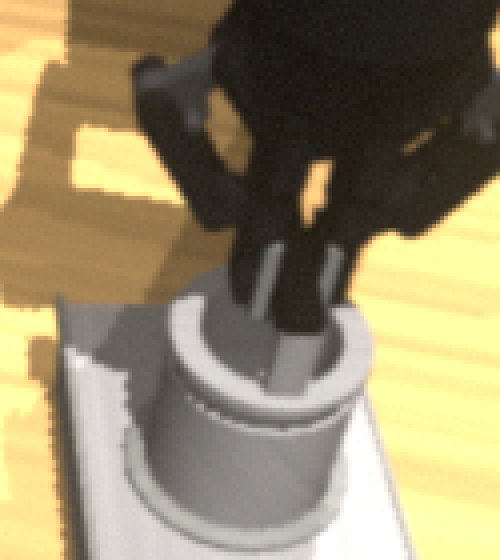

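View pics/t6z.png

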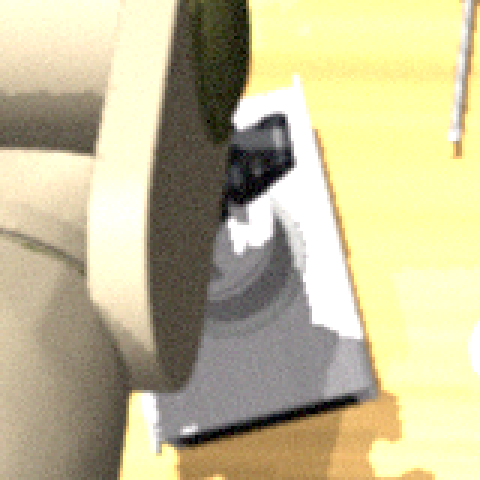

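move_arm(deltas=[[0,-0.05,0.15,0,0,-4],[0,0,0.15,0,0,4],[0,0,0.15,0,0,-4],[0,0,0.15,0,0,4],[0,0,0.15,0,0,-4],[0,0,0.15,0,0,4],[0,0,0.1,0,0,-4],[0,0,0.05,0,0,2],[0,0,0,0,0,0],[0,0,0,0,0,0]])

```text
time_s: 13.55
eef_pos: [551.9, 132.0, 128.9]
ee_rot: [0.0, -0.131, 0.991, 0.0]
force: [-1.9, 0.3, 3.7]
grip_width: 0.142
```

```bash
python3 to.py 551.8 131 128.5 195.2
python3 - <<'E'
from rig import eyes
import cv2
a=eyes.capture("scene");cv2.imwrite("pics/s7.png",a)
cv2.imwrite("pics/s7z.png",cv2.convertScaleAbs(cv2.resize(a[110:250,345:470],None,fx=4,fy=4,interpolation=3),alpha=2.2))
E
```

```text
t 13.55 p [551.9 132.  128.9] psi -164.96 tilt 0.05 F [-1.9  0.3  3.7] T [0.22 0.52 0.1 ] w 12.1 j [ 0.03  0.5   1.5   0.    1.14 -1.81]
delta cm first (now frame) [ 0.04 -0.09  0.04]
rotvec [ 0.05  0.02 -0.16]
```

View pics/s7z.png

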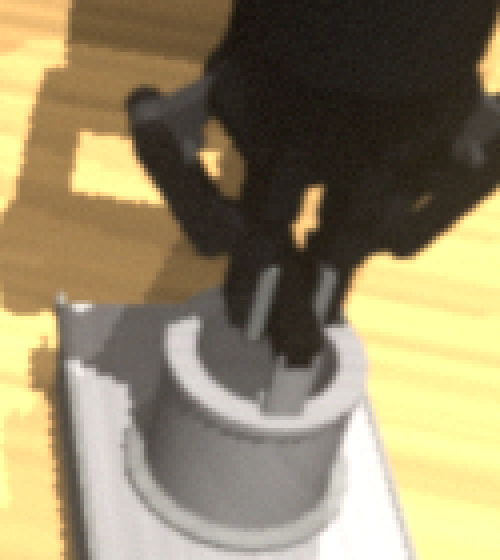

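move_arm(deltas=[[0,0,0.05,0,0,2],[0,0,0.05,0,0,-2],[0,0,0.05,0,0,0],[0,0,0,0,0,0],[0,0,0,0,0,0],[0,0,0,0,0,0],[0,0,0,0,0,0],[0,0,0,0,0,0],[0,0,0,0,0,0],[0,0,0,0,0,0]])

```text
time_s: 14.6
eef_pos: [552.1, 131.7, 128.4]
ee_rot: [0.001, -0.13, 0.991, 0.0]
force: [-5.0, 0.3, 12.4]
grip_width: 0.142
```

```bash
python3 to.py 551.8 131 128.5 195.2
```

```text
t 14.6 p [552.1 131.7 128.4] psi -165.02 tilt 0.07 F [-5.   0.3 12.4] T [ 0.17  1.06 -0.31] w 12.1 j [ 0.03  0.5   1.5   0.    1.14 -1.8 ]
delta cm first (now frame) [ 0.05 -0.06 -0.01]
rotvec [ 0.02  0.06 -0.22]
```

move_arm(deltas=[[0,0,0.05,0,0,0],[0,0,0.05,0,0,0],[0,0,0.05,0,0,0],[0,0,0,0,0,0],[0,0,0,0,0,0],[0,0,0,0,0,0],[0,0,0,0,0,0],[0,0,0,0,0,0],[0,0,0,0,0,0],[0,0,0,0,0,0]])

```text
time_s: 15.6
eef_pos: [552.1, 131.8, 128.4]
ee_rot: [0.001, -0.13, 0.991, 0.0]
force: [-11.1, -0.4, 24.3]
grip_width: 0.146
```

```bash
python3 to.py 551.8 131 128.5 195.2
python3 - <<'E'
from rig import eyes
import cv2
a=eyes.capture("scene");cv2.imwrite("pics/s8.png",a)
cv2.imwrite("pics/s8z.png",cv2.convertScaleAbs(cv2.resize(a[110:250,345:470],None,fx=4,fy=4,interpolation=3),alpha=2.2))
E
```

```text
t 15.6 p [552.1 131.8 128.4] psi -165.02 tilt 0.11 F [-11.1  -0.4  24.3] T [-0.01  1.86 -0.36] w 12.4 j [ 0.03  0.5   1.5   0.    1.13 -1.8 ]
delta cm first (now frame) [ 0.05 -0.07 -0.01]
rotvec [ 0.    0.11 -0.22]
```

View pics/s8z.png

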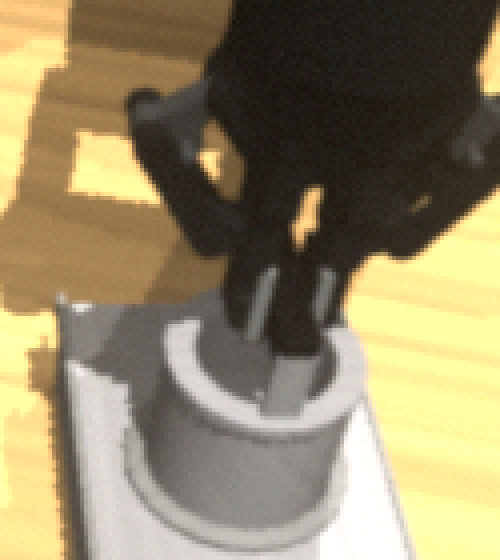

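move_arm(deltas=[[0,0,-0.1,0,0,0],[0,0,-0.1,0,0,0],[0,0,-0.05,0,0,0],[0,0,0,0,0,0],[0,0,0,0,0,0],[0,0,0,0,0,0],[0,0,0,0,0,0],[0,0,0,0,0,0],[0,0,0,0,0,0],[0,0,0,0,0,0]])

```text
time_s: 16.65
eef_pos: [552.0, 131.7, 128.4]
ee_rot: [0.0, -0.13, 0.991, 0.0]
force: [-3.7, 1.8, 5.9]
grip_width: 0.145
```

move_arm(deltas=[[0,0,0,0,0,0],[0,0,0,0,0,0],[0,0,0,0,0,0],[0,0,0,0,0,0],[0,0,0,0,0,0],[0,0,0,0,0,0],[0,0,0,0,0,0],[0,0,0,0,0,0],[0,0,0,0,0,0],[0,0,0,0,0,0]], grip=6)

```text
time_s: 17.65
eef_pos: [551.9, 131.5, 128.3]
ee_rot: [-0.0, -0.131, 0.991, 0.0]
force: [0.2, -0.2, -0.3]
grip_width: 0.703
```

move_arm(deltas=[[0,0,-0.5,0,0,0],[0,0,-1,0,0,0],[0,0,-1.5,0,0,0],[0,0,-2,0,0,0],[0,0,-2,0,0,0],[0,0,-2,0,0,0],[0,0,-2,0,0,0],[0,0,-2,0,0,0],[0,0,-1,0,0,0],[0,0,0,0,0,0]])

```text
time_s: 18.65
eef_pos: [552.3, 131.5, 269.9]
ee_rot: [0.001, -0.131, 0.991, -0.0]
force: [0.7, 0.3, -0.1]
grip_width: 0.705
```

move_arm(deltas=[[2,0,0,0,0,0],[4,0,0,0,0,0],[4,0,0,0,0,0],[4,0,0,0,0,0],[4,0,0,0,0,0],[2,0,0,0,0,0],[0,0,0,0,0,0],[0,0,0,0,0,0],[0,0,0,0,0,0],[0,0,0,0,0,0]])

```text
time_s: 19.65
eef_pos: [359.2, 79.8, 267.9]
ee_rot: [-0.0, -0.131, 0.991, 0.0]
force: [-0.1, 0.6, -0.6]
grip_width: 0.704
```

```bash
python3 to.py
python3 - <<'E'
from h import *
a=eyes.capture("scene");b=eyes.capture("top");cv2.imwrite("pics/s9.png",a);cv2.imwrite("pics/t9.png",b)
m={"top":barmask(b,(180,125,250,200))}
f=4;A=cv2.convertScaleAbs(cv2.resize(a[110:250,345:470],None,fx=f,fy=f,interpolation=3),alpha=2)
B=cv2.convertScaleAbs(cv2.resize(b[80:240,140:300],None,fx=3,fy=3,interpolation=3),alpha=2)
cv2.imwrite("pics/s9z.png",A);cv2.imwrite("pics/t9z.png",B)
E
```

```text
t 19.65 p [359.2  79.8 267.9] psi -164.99 tilt 0.05 F [-0.1  0.6 -0.6] T [ 0.02 -0.01  0.02] w 60.1 j [-0.1  -0.07  1.84  0.    1.38 -1.94]
```

View pics/s9z.png

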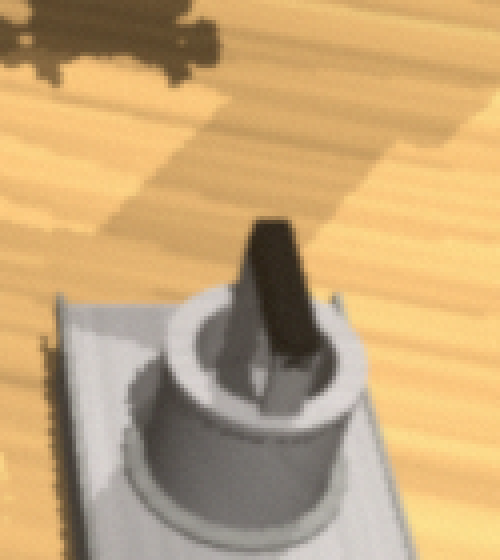

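View pics/t9.png

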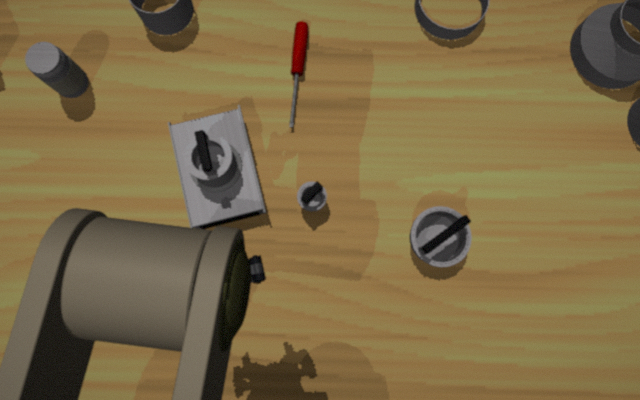

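The top view shows the bar at about (203,150), along the boot's long side. The slim cup (313,196) and wide cup (441,236) haven't moved. Next is a quick numerical check of the cup pose.

Run:
```python
from h import *
a=cv2.imread("pics/s9.png");b=cv2.imread("pics/t9.png")
mt=barmask(b,(190,120,225,180));ms=barmask(a,(400,160,430,202))
for k,m in(("both",{"top":mt,"scene":ms}),("top",{"top":mt}),("scene",{"scene":ms})):
    x,f=barfit(m,[551.5,131,.26],138,154);print(k,x[:2],np.degrees(x[2]),f)
f=4;A=cv2.convertScaleAbs(cv2.resize(a[150:250,365:465],None,fx=5,fy=5,interpolation=3),alpha=2)
for z,r in((110,37),(115,37)):
    u=((proj("scene",circ((552,131),r,z))-[365,150]+.5)*5-.5).round().astype(int);cv2.polylines(A,[u],True,(0,0,255),1)
cv2.imwrite("pics/ov9.png",A)
```

```text
both [552.32365685 131.42187057] 13.902043849582661 0.5621563625279183
top [552.30182645 132.37623222] 14.946878587163903 0.26969630281690143
scene [551.30030257 130.51131985] 12.868930780700978 0.267407463592233
```

View pics/ov9.png

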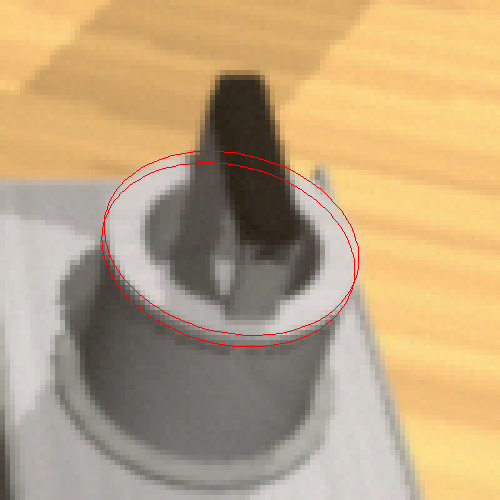

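The bead sits at home height to within about 1 px. The bar is at 13 to 15° against the boot's 15°. I'm handing in.

```bash
python3 -c "
from rig import order
print(order.finish_job())"
```

```text
the job is handed in; nothing more can be done
None
```

The middle cup is fitted in the collar, released, and the job is handed in at about 20 s of the 46 s allowed. No verdict was reported.

**What I did:** I gripped the middle cup by its bar at 100 N and started it in the collar about 60° out of line. I lowered it to about 22 mm down before turning. I then twisted it 58° while pressing it 10 mm lower, worked it home with small back-and-forth turns, let go and backed the arm away.

**Last checks:**
- **Seating:** the arm pressed the cup to 65.9 mm above the boot's origin (home is 66 mm) and it stopped firmly under 24 N. The bead looks level on the rim.
- **Position:** the fits put the bar's centre within about 1.5 mm of the collar's axis.
- **Alignment:** the bar measured 13–15° in the world frame, and the boot's long side about 15.2°, so it is in line within about 2°.
- **Other cups:** the slim and wide cups are at the same pixels as at the start.
- **Release:** the tool reads no load and is well clear of everything.

**Disagreements:** the two cameras differed by 1–3 mm in position, close to the stated calibration error. The bar fits also overlapped the pictures only roughly (about 27% mismatch in each view). The two on-the-way steps could only be judged from the tool pose, the forces and the pictures.

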